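# Set out the pieces for a fitting job

### The job

Set out the fitting job. Load the sloped rack so that the pale pine rail lies across it flat against the stop at the low end and the dark walnut rail lies flat right behind it, touching it. Leave the oak plate where it is: put the small wood block flat on top of it, centred and lengthways along it, and lay the sanding block flat on the bench straight behind the plate (on the side away from you), parallel to it and about 40 mm clear of it.

Things in the scene. Friction and masses are not known exactly. Their poses are not given: they have to be found in the camera images.
- rack_deck: Slick steel deck of a fixed plywood rack on the left, falling 22 degrees towards the robot to a stop 28 mm high; wood slides down it by itself. Origin: on the deck at the foot of the stop, mid-lane, 34 mm above the bench. x: up the slope, away from the stop; y: across to the left; z: square out of the deck. Deck 235 mm long (x), lane 190 mm wide between side rails 18 mm high
- oak_plate: flat oak offcut, 70 (x) x 110 (y) x 20 (z) mm, lying alone on the bench to the right of the vice, nearer the robot than the row of four things to be moved; it stays where it is. Origin: centre of the underside; its x points away from the robot to within 0.25 rad, y along its length to the left, z up
- pine_rail: pale striped pine stick, 45 (x) x 140 (y) x 38 (z) mm; one of four things standing side by side in any order in a row along the back of the bench. Origin: centre of the underside; y along its length, z up
- walnut_rail: dark brown walnut stick, 50 (x) x 160 (y) x 25 (z) mm. In the row. Origin: centre of the underside; y along its length, z up
- small_block: smallest wood block, 40 (x) x 60 (y) x 32 (z) mm, pale. In the row. Origin: centre of the underside; y along its length, z up
- sanding_block: plain brown sanding block (cork wrapped in paper), 65 (x) x 112 (y) x 32 (z) mm; 62 mm wide between finger pads. In the row. Origin: centre of the underside (2 mm below the bench top when it lies there); y along its length, z up
Mind the look-alikes: they are no part of the job. Leave any turquoise or yellow look-alike of the sanding_block alone.

How it is judged:
At the end, for the whole second after the job is handed in: Pine flat on the deck at the stop, walnut flat behind it (each to 8 mm, 0.12 rad); small block flat on the oak plate (12 mm, 0.2 rad); sanding block flat on the bench behind the plate, gap 40 mm, centred (each to 15 mm, 0.15 rad); plate moved under 20 mm; all at rest (x of pine_rail in the frame of rack_deck between 0.0145 and 0.0305 m and z of pine_rail in the frame of rack_deck between -0.005 and 0.005 m and angle between the y axis of each of pine_rail, walnut_rail and the y axis of rack_deck, either way round below 0.12 rad and linear speed of each of pine_rail, walnut_rail, small_block, sanding_block below 0.02 m/s and x of walnut_rail in the frame of rack_deck between 0.062 and 0.078 m and z of walnut_rail in the frame of rack_deck between -0.005 and 0.005 m and distance of oak_plate from where it was at the start of the episode below 0.02 m and angle between each of oak_plate, sanding_block's own z axis and vertical below 0.1 rad and x of small_block in the frame of oak_plate between -0.012 and 0.012 m and y of small_block in the frame of oak_plate between -0.012 and 0.012 m and z of small_block in the frame of oak_plate between 0.016 and 0.024 m and angle between the y axis of small_block and the y axis of oak_plate, either way round below 0.2 rad and x of sanding_block in the frame of oak_plate between 0.0925 and 0.1225 m and y of sanding_block in the frame of oak_plate between -0.015 and 0.015 m and height (world z) of sanding_block below 0.004 m and angle between the y axis of sanding_block and the y axis of oak_plate, either way round below 0.15 rad); the robot touches nothing.
It fails at once if the oak plate is shifted by more than 20 mm (distance of oak_plate from where it was at the start of the episode above 0.02 m).
It also fails if it takes over 106 s, if anything falls off the work surface, if the arm or the gripper's body presses on something with over 40 N, if the wrist force passes 120 N, or if a joint passes its speed limit or range.

### The arm

A 6-joint arm with a two-finger parallel gripper is mounted at the origin on a cart in front of the work surface, level with it; the furniture and walls round the work are solid. World frame = base frame: x ahead of the robot, y to its left, z up, the work surface at z = 0. Lengths are in m, angles in rad, forces in N, time in s.
With the tool pointing down it reaches from about 0.375 to 0.9 m from the base axis. Payload 3.1 kg.
Tool frame: the origin (TCP) lies at the centre of the arm's flange, where the gripper is bolted on; the fingertips stand robot.tip_extent ahead of it and the grasp point (between the pads) lies 164 mm ahead of it (robot.tip_extent is the distance from the TCP to the fingertips, in m); z points along the fingers, y is the line along which they close (so a half turn about z gives the same grasp; the last joint's range is limited). The gripper opens to 87 mm and grips with 3 to 60 N. Pads are 19 mm wide; open, the fingers measure 117 mm over their backs; the gripper's body (75 mm by 190 mm) begins 51 mm behind the grasp point.
Start: joints at [-0.178, 0.527, 1.433, -0, 1.181, -0.178], TCP at [0.625, 0, 0.405] pointing down, gripper open.
Joint ranges: [-3.08, 3.08], [-0.75, 2.2], [0.22, 2.44], [-1.43, 4.57], [0, 2.65], [-2.85, 2.85]. Speed limits (rad/s): [2.79, 2.79, 3.14, 3.14, 3.14, 3.14].

### API

Orientations are given as a unit quaternion [x, y, z, w].
In Python, from rig import get_obs, camera, hand_in, cut_out, robot gives the robot as it stands.
- The arm moves only by the tool step_arm, never from a script. Its argument "rows" is a list of rows, each a list of 6 numbers: the shift along the world's x, y, z in m, then the turn, a rotation vector about the world's x, y, z in degrees. A call has 1 to 12 rows; each row shifts and turns the commanded pose from where the row before left it; what a row does not reach is not made up. A row lasts 1/8 s, in which the tool goes at most 62.5 mm and 10.7 degrees, less where a joint would pass 70% of its speed; a pose out of reach is approached as far as the arm can. A call is refused whole if a number of a shift passes 0.0625 or a number of a turn 10.7, either way. A call with a gripper value outside its range is refused whole. "jaw" is the finger opening in m, from 0 to 0.087, set as the call begins (left out, the last holds). The fingers move at their own pace and stop on an object; "squeeze" is the grip in N (left out, the last holds). Time passes only in rows, so rows that do not move let the fingers close. It gives the time, the measured TCP pose, the force, the opening and the grip force at its end, in the units of the state.
- get_obs(): the state, without advancing time (a new reading comes with each control period).
- camera(name): name is "scene" or "side" or "wrist"; returns a dict with "pixels" (480x640x3 uint8, blue, green, red), "depth" (480x640 float32, m along the optical axis (not along the pixel's ray), 0 where there is no reading), "fov_y" (degrees; the focal length in pixels is half the picture's height over the tangent of half this angle, whatever the lens; pixels are square), "cx", "cy" (the principal point, pixels), "k1" (the pictures are not rectified: a ray, as slopes to the right and down, at radius r is drawn at 1 + k1 r^2 times it, then the intrinsics apply), "extrinsics" (4x4, takes a point from camera to world coordinates); the wrist camera has in their place "mount" (4x4, takes a point from camera to tool coordinates, whose origin is the TCP and whose axes are the flange's). Camera axes: x right, y up, looking along -z (the intrinsics and any distortion apply to the point x, -y, -z); pixel columns grow to the right and rows downward; lengths in m; the calibration is good to about 2 mm. A picture is of the moment at which its call begins: read the wrist's pose just before it.
- hand_in(): hands the job in; it is judged then, once.
Trained networks look in the newest picture that a camera, given by its name, has taken for a name from the list of things; names that differ only in an ending like _2 or _b are one class to them, and where a whole thing is asked for, a point or a joint stands for the part that bears it (a point fixed in the world has none). Each returns a list of dicts, best first, with "confidence" (0 to 1); they miss things now and then, are a little off and sometimes report something else, mostly with a low value. They report only what shows in the picture. A call takes as long as a camera call. They do not tell look-alikes from the thing itself.
- cut_out(label, camera): "region" (480x640 bool, what is visible of it) and "extent" ([centre column, centre row, width, height] in pixels, round what is visible of it).
The state is a dict: "time": time; "q": joint angles; "joint_velocities": joint speeds; "joint_torque": joint torques, N m; "position": TCP position; "tool_rot": TCP orientation; "ft_force": force on the tool from outside, world axes, zero at the start; "moment": the same for the moment, N m; "grip_width": finger opening in m; "grip_force": force on a finger pad.
Only numpy, scipy, OpenCV 4.12 (cv2) and the standard library are available. Lean on these libraries where they do the work, as an engineer would, in place of code of your own. Each camera call takes 0.05 s, during which the arm holds its last target. There are 200 camera calls.

## Working session

There is one attempt and no reset: what is moved stays moved. The work goes in short steps, Python scripts to look and compute and a tool call to move; the robot and the scene stay as the last step left them, time stands still between calls to the robot, and variables do not carry over. Pictures are saved under pics/ and viewed, at most 14 in all, crops included, and the job is handed in when it is done.

Besides the shell and the picture viewer there is one more tool, called after "Request:" by a JSON object that holds its "api" and its "payload", one argument or row to a line. step_arm: Moves the arm, as the interface text tells. Its arguments: {"type":"object","properties":{"rows":{"type":"array"},"jaw":{"type":"number"},"squeeze":{"type":"number"}},"required":["rows"]}

```bash
ls; mkdir -p pics
cat > h.py <<'E'
import numpy as np, cv2
from rig import get_obs, camera, hand_in, cut_out, robot
from scipy.spatial.transform import Rotation as R
def cloud(c,obs=None):
    h,w=c["depth"].shape; f=h/2/np.tan(np.radians(c["fov_y"])/2)
    K=np.array([[f,0,c["cx"]],[0,f,c["cy"]],[0,0,1.]])
    u,v=np.meshgrid(np.arange(w),np.arange(h))
    p=cv2.undistortPoints(np.stack([u,v],-1).reshape(-1,1,2).astype(float),K,np.array([c["k1"],0,0,0.])).reshape(h,w,2)
    d=c["depth"]; P=np.stack([p[...,0]*d,-p[...,1]*d,-d,np.ones_like(d)],-1)
    if "extrinsics" in c: T=np.array(c["extrinsics"])
    else:
        T=np.eye(4);T[:3,:3]=R.from_quat(obs["tool_rot"]).as_matrix();T[:3,3]=obs["position"];T=T@np.array(c["mount"])
    W=(P@T.T)[...,:3]; W[d<=0]=np.nan
    return W
E
python3 - <<'E'
from h import *
print(robot.tip_extent)
o=get_obs();print(o)
for n in ["scene","side","wrist"]:
    o=get_obs();c=camera(n);cv2.imwrite(f"pics/{n}0.png",c["pixels"]);W=cloud(c,o)
    np.savez(f"{n}0.npz",W=W,pix=c["pixels"])
    for l in ["rack_deck","oak_plate","pine_rail","walnut_rail","small_block","sanding_block"]:
        for r in cut_out(l,n)[:3]:
            m=r["region"]; p=W[m];p=p[~np.isnan(p[:,0])]
            if len(p)<20: continue
            z=np.percentile(p[:,2],90); t=p[abs(p[:,2]-z)<.006]
            rc=cv2.minAreaRect((t[:,:2]*1000).astype(np.float32))
            print(n,l,round(r["confidence"],2),np.round(r["extent"]),len(p),"z",round(z,3),[np.round(x,1) for x in rc])
E
```

```text
pics
0.1822
{'time': 0.0, 'q': array([-1.78489077e-01,  5.28464081e-01,  1.43388354e+00, -2.80491078e-05,
        1.18136822e+00, -1.78503832e-01]), 'joint_velocities': array([ 0.0009962 ,  0.00147111, -0.00091907, -0.0017793 , -0.00172558,
        0.000753  ]), 'joint_torque': array([-5.45745443e-04, -4.40045428e+01, -1.76593530e+01,  6.32597599e-02,
        5.83207863e-02, -1.53719384e-04]), 'position': array([6.24665197e-01, 9.34420871e-05, 4.03778456e-01]), 'tool_rot': array([ 7.07097391e-01,  7.07115374e-01, -6.16106949e-04, -8.64617447e-04]), 'ft_force': array([-0.07698903,  0.85047433,  0.07467938]), 'moment': array([ 0.03622701,  0.02369685, -0.01065773]), 'grip_force': 0.0, 'grip_width': 0.08709283098753673}
scene rack_deck 0.6 [222. 171.  94.  62.] 3131 z 0.117 [array([584.6, 378.2]), array([ 96.5, 219.6]), np.float64(13.2)]
scene oak_plate 0.62 [336. 288.  48.  37.] 992 z 0.022 [array([ 428.9, -290.9]), array([ 74.5, 113.5]), np.float64(2.4)]
scene walnut_rail 0.67 [314. 197.  22.  18.] 255 z 0.028 [array([694.3, 109.9]), array([55.3, 79.6]), np.float64(84.5)]
scene small_
[... 1243 characters left out ...]
.  27.  19.] 331 z 0.032 [array([ 455.5, -648.9]), array([115.8,  64. ]), np.float64(75.0)]
wrist oak_plate 0.64 [164. 420.  14.  20.] 226 z 0.02 [array([ 458.5, -240.4]), array([ 8.8, 18.1]), np.float64(1.0)]
wrist pine_rail 0.57 [337. 394. 114.  32.] 3541 z 0.03 [array([ 644.8, -187.4]), array([110.5,  42.8]), np.float64(2.1)]
wrist walnut_rail 0.97 [356.  60. 204.  85.] 13232 z 0.025 [array([654.8, 116.9]), array([ 50.5, 161. ]), np.float64(85.4)]
wrist small_block 0.73 [345. 232.  75.  71.] 3580 z 0.032 [array([649.1, -22.4]), array([40.1, 60.5]), np.float64(72.2)]
wrist sanding_block 0.73 [338. 395. 114.  37.] 3393 z 0.03 [array([ 644.1, -188. ]), array([109.4,  41.9]), np.float64(1.5)]
```

View pics/scene0.png

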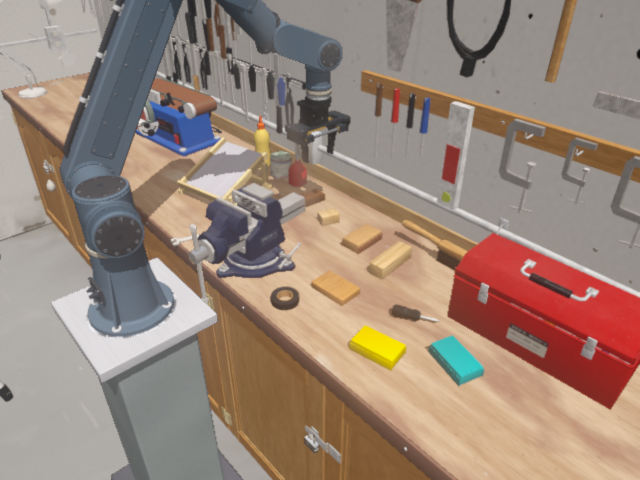

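View pics/side0.png

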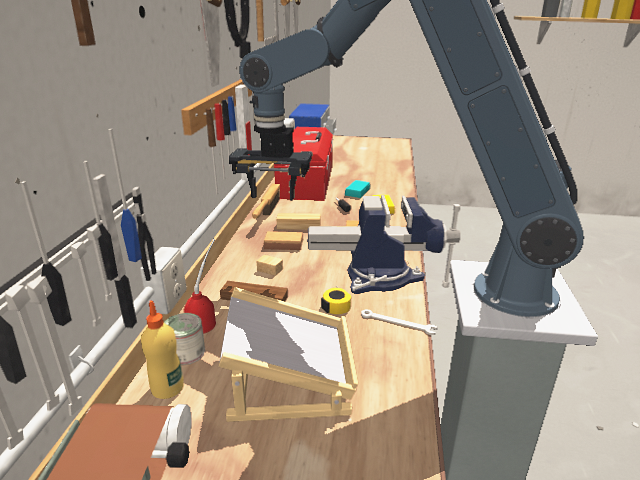

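View pics/wrist0.png

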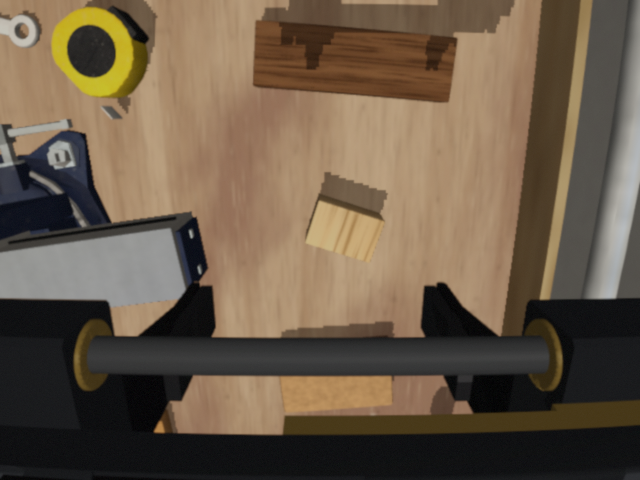

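The side picture shows the row left to right as walnut (254,290), small block (268,266), sanding block (284,241) and pine (298,222). The rack is at (288,345). The scene picture has the plate at (336,288) and the pine at (390,260). All four pieces lie lengthways along world x, and the detector's pine hit in the wrist view is really the sanding block. Next I'll fit the rack and refine the poses.

```bash
cat > fit.py <<'E'
from h import *
A=np.concatenate([np.load(f"{n}0.npz")["W"].reshape(-1,3) for n in ["scene","side"]])
A=A[~np.isnan(A[:,0])]
S=np.load("side0.npz")["W"].reshape(-1,3); S=S[~np.isnan(S[:,0])]
# rack: robust plane
for nm,B0 in [("side",S),("both",A)]:
    B=B0[(B0[:,0]>.36)&(B0[:,0]<.75)&(B0[:,1]>.2)&(B0[:,1]<.6)&(B0[:,2]>.03)&(B0[:,2]<.15)]
    m=np.ones(len(B),bool)
    p=np.array([np.tan(np.radians(22)),0,-.15])
    m=abs(B[:,2]-(.08+.4*(B[:,0]-.55)))<.04
    for t in [.03,.015,.008,.005,.004,.004]:
        p,*_=np.linalg.lstsq(np.c_[B[m][:,:2],np.ones(m.sum())],B[m][:,2],rcond=None)
        m=abs(B@np.array([-p[0],-p[1],1])-p[2])<t
    print(nm,"slope",np.degrees(np.arctan(np.hypot(p[0],p[1]))),"yaw",np.degrees(np.arctan2(p[1],p[0])),m.sum())
    yaw=np.arctan2(p[1],p[0]); 
    c,s=np.cos(yaw),np.sin(yaw)
    ex=np.array([c,s]);ey=np.array([-s,c])
    d0=(.034-p[2])/np.hypot(p[0],p[1]) # horizontal distance along ex where z=.034
    u=(B[:,:2]@ex-d0)/np.cos(np.radians(22)); v=B[:,:2]@ey; h=(B@np.array([-p[0],-p[1],1])-p[2])*np.cos(np.radians(22))
    rail=(h>.012)&(h<.022)&(u>0.02)&(u<.23)
    hist=np.histogram(v[rail],bins=np.arange(.1,.55,.005));print([(round(b,3),n) for n,b in zip(*hist) if n>8])
    dk=(abs(h)<.004); print("deck v",np.percentile(v[dk],[1,99]),"u",np.percentile(u[dk],[1,99]))
    st=(h>.02)&(h<.03)&(u<.02)&(u>-.05); print("stop u",np.percentile(u[st],[2,50,98]),"v",np.percentile(v[st],[2,98]))
    for vm in [np.percentile(v[dk],[1,99]).mean()]: print("origin",ex*d0+ey*vm)
def fit(cx,cy,zt,r=.1):
    for nm in ["scene","side","wrist"]:
        W=np.load(f"{nm}0.npz")["W"].reshape(-1,3); 
        q=W[(np.hypot(W[:,0]-cx,W[:,1]-cy)<r)&(abs(W[:,2]-zt)<.006)]
        if len(q)>30: print(nm,len(q),[np.round(x,1) for x in cv2.minAreaRect((q[:,:2]*1000).astype(np.float32))], np.round(q.mean(0),3))
for n,a in dict(pine=(.622,-.305,.038,.085),walnut=(.655,.117,.025,.09),small=(.648,-.021,.032,.05),sand=(.642,-.176,.031,.07),plate=(.429,-.291,.02,.08)).items(): print(n);fit(*a)
V=A[(A[:,0]>.25)&(A[:,0]<.75)&(A[:,1]>-.1)&(A[:,1]<.15)&(A[:,2]<.3)]
print("vice",np.percentile(V[V[:,2]>.06],[1,99.5],axis=0))
E
python3 fit.py
```

```text
side slope 21.91561678138881 yaw 11.612696215674797 7156
[(np.float64(0.145), np.int64(24)), (np.float64(0.15), np.int64(78)), (np.float64(0.155), np.int64(204)), (np.float64(0.16), np.int64(199)), (np.float64(0.35), np.int64(116)), (np.float64(0.355), np.int64(238)), (np.float64(0.36), np.int64(447)), (np.float64(0.365), np.int64(20))]
deck v [0.1596107  0.36653682] u [2.18994856e-04 2.34625277e-01]
stop u [-0.01924611 -0.01291923 -0.00754442] v [0.16097177 0.35683651]
origin [0.41186221 0.35320951]
both slope 21.815629721563294 yaw 11.907980949597615 8852
[(np.float64(0.14), np.int64(35)), (np.float64(0.145), np.int64(134)), (np.float64(0.15), np.int64(204)), (np.float64(0.155), np.int64(297)), (np.float64(0.16), np.int64(28)), (np.float64(0.34), np.int64(22)), (np.float64(0.345), np.int64(109)), (np.float64(0.35), np.int64(275)), (np.float64(0.355), np.int64(402)), (np.float64(0.36), np.int64(171))]
deck v [0.14950372 0.36199644] u [0.00134376 0.23608497]
stop u [-0.0194515  -0.01217382  0.00471523] v [0.15287286 0.35466448]
origin [0.41149306 0.34814985]
pine
scene 544 [array([ 6
[... 746 characters left out ...]
 -0.022  0.031]
sand
scene 469 [array([ 640. , -177.5]), array([115.9,  67.4]), np.float64(5.4)] [ 0.638 -0.18   0.03 ]
side 385 [array([ 643.3, -173.6]), array([109.4,  72.5]), np.float64(5.7)] [ 0.643 -0.169  0.03 ]
wrist 3555 [array([ 644.6, -186.1]), array([109.2,  43.8]), np.float64(4.9)] [ 0.643 -0.187  0.03 ]
plate
scene 805 [array([ 430.3, -290.6]), array([ 75.4, 113.1]), np.float64(4.5)] [ 0.427 -0.293  0.02 ]
side 69 [array([ 449. , -321.1]), array([48.8, 39.2]), np.float64(87.2)] [ 0.45  -0.321  0.02 ]
wrist 111 [array([ 460.3, -240.5]), array([17.4, 12.1]), np.float64(68.9)] [ 0.46  -0.24   0.019]
vice [[ 0.2522783  -0.09782866  0.06285841]
 [ 0.68288663  0.03449054  0.2985728 ]]
```

Request:
{"api": "step_arm", "payload": {
  "rows": [
    [0,-0.035,0,0,0,-9.4],
    [0,-0.035,0,0,0,-9.4],
    [0,-0.035,-0.015,0,0,-9.4],
    [0,-0.035,-0.015,0,0,-9.4],
    [0,-0.035,-0.02,0,0,-9.4],
    [0,-0.035,-0.02,0,0,-9.4],
    [0,-0.035,-0.02,0,0,-9.4],
    [0,-0.035,-0.01,0,0,-9.4],
    [-0.002,-0.03,0,0,0,-9.3],
    [0,0,0,0,0,0],
    [0,0,0,0,0,0]
  ],
  "jaw": 0.087
}}

```text
time: 2.42
position: [0.6229, -0.3094, 0.3046]
tool_rot: [0.999, 0.049, -0.0, -0.001]
ft_force: [0.3, -0.2, 1.1]
grip_width: 0.0872
grip_force: 0.0
```

```bash
cat > top.py <<'E'
from h import *
import sys
def look(cx,cy,zt,r,name=None,dz=.005):
    o=get_obs();c=camera("wrist");W=cloud(c,o)
    if name: cv2.imwrite(f"pics/{name}.png",c["pixels"])
    P=W.reshape(-1,3)
    q=P[(np.hypot(P[:,0]-cx,P[:,1]-cy)<r)&(abs(P[:,2]-zt)<dz)]
    print("obj",len(q),[np.round(x,1) for x in cv2.minAreaRect((q[:,:2]*1000).astype(np.float32))],"z",np.median(q[:,2]))
    M=R.from_quat(o["tool_rot"]).as_matrix()
    print("t",o["time"],"tcp",np.round(o["position"],4),"close dir",round(np.degrees(np.arctan2(M[1,1],M[0,1])),2),"z axis",np.round(M[:,2],3))
if __name__=="__main__":
    a=[float(x) for x in sys.argv[1:5]]; look(*a,name=sys.argv[5] if len(sys.argv)>5 else None)
E
python3 top.py .622 -.31 .038 .09
python3 - <<'E'
import numpy as np
S=np.load("wrist0.npz")["W"].reshape(-1,3)
V=S[(S[:,2]>.05)&(S[:,2]<.25)&(S[:,1]<.05)&(S[:,1]>-.1)&(S[:,0]<.62)]
print(V[V[:,0]>.45].max(0),np.percentile(V,[1,50,99],axis=0))
E
```

```text
obj 15425 [array([ 626.6, -309.9]), array([131.8,  45.3]), np.float64(6.6)] z 0.03736263315847446
t 2.425 tcp [ 0.6229 -0.3094  0.3046] close dir -84.42 z axis [-0.     0.001 -1.   ]
[0.58309092 0.01147178 0.24999347] [[ 0.37291043 -0.03992246  0.0513001 ]
 [ 0.48649343 -0.00743615  0.13219007]
 [ 0.58268788  0.02586327  0.24698645]]
```

Request:
{"api": "step_arm", "payload": {
  "rows": [
    [-0.001,-0.001,-0.04,0,0,1],
    [0,0,-0.04,0,0,0],
    [0,0,-0.03,0,0,0],
    [0,0,-0.008,0,0,0],
    [0,0,0,0,0,0],
    [0,0,0,0,0,0]
  ]
}}

```text
time: 3.22
position: [0.6228, -0.311, 0.1886]
tool_rot: [0.998, 0.057, 0.001, 0.001]
ft_force: [-1.0, 0.3, 0.5]
grip_width: 0.0872
grip_force: 0.0
```

Request:
{"api": "step_arm", "payload": {
  "rows": [
    [0,0,0,0,0,0],
    [0,0,0,0,0,0],
    [0,0,0,0,0,0],
    [0,0,0,0,0,0],
    [0,0,0,0,0,0],
    [0,0,0,0,0,0]
  ],
  "jaw": 0.03,
  "squeeze": 30
}}

```text
time: 3.98
position: [0.6219, -0.3109, 0.1867]
tool_rot: [0.998, 0.057, -0.0, -0.0]
ft_force: [-0.1, 0.2, 0.1]
grip_width: 0.0449
grip_force: 30.0
```

Request:
{"api": "step_arm", "payload": {
  "rows": [
    [0,0,0.05,0,0,0],
    [0,0,0.06,0,0,10.5],
    [0,0.04,0.06,0,0,10.5],
    [0,0.05,0.05,0,0,10.5],
    [-0.01,0.05,0.03,0,0,10.5],
    [-0.02,0.05,0,0,0,10.5],
    [-0.02,0.05,0,0,0,10.5],
    [-0.02,0.05,0,0,0,10.5],
    [-0.02,0.05,0,0,0,10.5],
    [-0.02,0.05,0,0,0,10.5],
    [-0.02,0.05,0,0,0,0.6],
    [-0.02,0.05,0,0,0,0]
  ]
}}

```text
time: 5.48
position: [0.471, 0.1693, 0.4228]
tool_rot: [0.632, 0.775, 0.0, -0.0]
ft_force: [0.8, 1.1, -0.6]
grip_width: 0.0448
grip_force: 30.0
```

Request:
{"api": "step_arm", "payload": {
  "rows": [
    [-0.02,0.05,0,1.1,-5.4,0],
    [-0.02,0.05,0,1.1,-5.4,0],
    [-0.02,0.03,-0.02,1.1,-5.35,0],
    [-0.02,0.02,-0.03,1.1,-5.35,0],
    [0,0,-0.02,0,0,0],
    [0,0,0,0,0,0],
    [0,0,0,0,0,0]
  ]
}}

```text
time: 6.35
position: [0.3926, 0.3179, 0.3536]
tool_rot: [0.621, 0.76, 0.148, 0.121]
ft_force: [0.3, -0.3, -0.8]
grip_width: 0.0443
grip_force: 30.0
```

```bash
cat > deck.py <<'E'
from h import *
O=np.array([.412,.351,.034]);yw=np.radians(11.7);sl=np.radians(22)
D=(R.from_euler('z',yw)*R.from_euler('y',-sl)).as_matrix()
def st(u=None,h=None):
    o=get_obs();M=R.from_quat(o["tool_rot"]).as_matrix()
    g=o["position"]+.164*M[:,2]; print("t",o["time"],"tcp",np.round(o["position"],4),"grasp in deck",np.round(D.T@(g-O),4))
    T=np.c_[D[:,1],D[:,0],-D[:,2]]
    print("rotvec to deck-normal deg",np.round(np.degrees(R.from_matrix(T@M.T).as_rotvec()),2),"grip",o["grip_width"],o["ft_force"])
    if u is not None: print("tcp delta",np.round(O+D@np.array([u,0,h+.164])-o["position"],4))
if __name__=="__main__":
    import sys; st(*[float(x) for x in sys.argv[1:3]])
    o=get_obs();c=camera("wrist");W=cloud(c,o);cv2.imwrite(f"pics/{sys.argv[3]}.png",c["pixels"])
    Q=(W.reshape(-1,3)-O)@D; np.save("Q.npy",Q)
    c=camera("side");S=cloud(c);cv2.imwrite(f"pics/{sys.argv[3]}_side.png",c["pixels"]);np.save("QS.npy",(S.reshape(-1,3)-O)@D)
    for nm,Q in (("w",Q),("s",np.load("QS.npy"))):
        d=Q[(abs(Q[:,2])<.01)&(Q[:,0]>-.0)&(Q[:,0]<.23)&(abs(Q[:,1])<.09)]; print(nm,"deck z",np.percentile(d[:,2],[10,50,90]),len(d))
        s=Q[(Q[:,2]>.02)&(Q[:,2]<.032)&(abs(Q[:,0])<.03)&(abs(Q[:,1])<.08)]; print("stop top",np.percentile(s,[3,50,97],axis=0).round(4).tolist() if len(s) else 0)
        for sg in (1,-1):
            s=Q[(Q[:,2]>.014)&(Q[:,2]<.024)&(Q[:,0]>.03)&(Q[:,0]<.22)&(abs(Q[:,1]*sg-.1)<.025)]
            if len(s)>10: print("rail",sg,np.percentile(s[:,1],[3,50,97]).round(4))
E
python3 deck.py .05 .0245 d1
```

```text
t 6.35 tcp [0.3926 0.3179 0.3536] grasp in deck [ 0.0959 -0.0286  0.1419]
rotvec to deck-normal deg [-0.01  0.01  0.14] grip 0.04429799900768804 [ 0.26797607 -0.30294088 -0.83047005]
tcp delta [-0.0044  0.0282 -0.1261]
w deck z [-0.00175416 -0.00082573  0.00018797] 63823
stop top [[-0.0079, -0.0655, 0.021], [-0.0026, 0.0117, 0.0268], [0.0009, 0.0761, 0.0284]]
rail 1 [0.0891 0.0946 0.1005]
rail -1 [-0.1035 -0.1012 -0.1001]
s deck z [-0.0015761  -0.00033163  0.00100037] 6010
stop top [[-0.0076, -0.0751, 0.021], [-0.0015, 0.0091, 0.027], [0.0015, 0.0752, 0.0291]]
rail 1 [0.0911 0.0988 0.1034]
rail -1 [-0.1115 -0.1031 -0.0983]
```

Request:
{"api": "step_arm", "payload": {
  "rows": [
    [-0.024,0.008,-0.005,0,0,0],
    [-0.024,0.008,-0.01,0,0,0],
    [0.011,0.002,-0.028,0,0,0],
    [0.011,0.002,-0.028,0,0,0],
    [0.011,0.002,-0.028,0,0,0],
    [0.008,0.002,-0.019,0,0,0],
    [0.003,0.001,-0.008,0,0,0],
    [0,0,0,0,0,0],
    [0,0,0,0,0,0]
  ]
}}

```text
time: 7.58
position: [0.388, 0.343, 0.2278]
tool_rot: [0.62, 0.761, 0.148, 0.121]
ft_force: [0.3, 0.2, -2.3]
grip_width: 0.045
grip_force: 30.0
```

```bash
python3 -c "
from deck import *
st(.05,.0245)"
```

```text
t 7.575 tcp [0.388  0.343  0.2278] grasp in deck [ 0.0494 -0.0031  0.0251]
rotvec to deck-normal deg [-0.02  0.02  0.11] grip 0.045020498595719556 [ 0.3027145   0.15812356 -2.25484402]
tcp delta [ 0.0003  0.0031 -0.0003]
```

Request:
{"api": "step_arm", "payload": {
  "rows": [
    [0,0,0,0,0,0],
    [0,0,0,0,0,0],
    [0,0,0,0,0,0],
    [-0.004,-0.001,0.011,0,0,0],
    [-0.004,-0.001,0.011,0,0,0],
    [-0.007,-0.001,0.018,0,0,0],
    [-0.011,-0.002,0.028,0,0,0],
    [-0.011,-0.002,0.028,0,0,0],
    [0,0,0.04,0,0,0],
    [0,0,0,0,0,0]
  ],
  "jaw": 0.053
}}

```text
time: 8.82
position: [0.3515, 0.3365, 0.366]
tool_rot: [0.62, 0.76, 0.151, 0.121]
ft_force: [0.3, 0.3, 0.1]
grip_width: 0.053
grip_force: 0.0
```

```bash
python3 deck.py .05 .0245 d2
cat > railchk.py <<'E'
import numpy as np,cv2
for f in ("Q.npy","QS.npy"):
    Q=np.load(f)
    for h in (.038,.025):
        s=Q[(abs(Q[:,2]-h)<.004)&(Q[:,0]>.003)&(Q[:,0]<.2)&(abs(Q[:,1])<.089)]
        if len(s)>30: print(f,h,len(s),[np.round(x,1) for x in cv2.minAreaRect((s[:,:2]*1000).astype(np.float32))],np.median(s[:,2]))
E
python3 railchk.py
```

```text
t 8.825 tcp [0.3515 0.3365 0.366 ] grasp in deck [ 0.0678 -0.0016  0.1671]
rotvec to deck-normal deg [-0.24  0.33  0.08] grip 0.05297701687425176 [0.30940085 0.29682086 0.06710644]
tcp delta [ 0.0367  0.0096 -0.1385]
w deck z [-1.78961411e-03 -8.79891968e-04  7.40846159e-05] 55655
stop top [[-0.0084, -0.0561, 0.0244], [-0.0049, 0.0217, 0.0271], [-0.0004, 0.0771, 0.0285]]
rail 1 [0.0893 0.0949 0.1006]
s deck z [-0.00151564 -0.00030811  0.00107243] 5073
stop top [[-0.008, -0.0613, 0.0209], [0.0005, 0.066, 0.0271], [0.0283, 0.0771, 0.0308]]
rail 1 [0.0912 0.0986 0.1034]
rail -1 [-0.1113 -0.1032 -0.098 ]
Q.npy 0.038 11352 [array([24.1, -4.1]), array([ 42.4, 139.5]), np.float64(0.1)] 0.03717515685902435
Q.npy 0.025 234 [array([43.1,  1.9]), array([ 39.4, 144.8]), np.float64(17.0)] 0.025122978185762625
QS.npy 0.038 965 [array([25. , -2.9]), array([142.7,  43.9]), np.float64(89.6)] 0.037641249656495415
QS.npy 0.025 171 [array([43.8,  5.2]), array([ 40.4, 145.4]), np.float64(17.6)] 0.025062369375135455
```

Request:
{"api": "step_arm", "payload": {
  "rows": [
    [0.02,-0.01,0.01,-1.1,5.4,0],
    [0.03,-0.02,0,-1.1,5.4,0],
    [0.03,-0.02,0,-1.1,5.35,0],
    [0.03,-0.02,0,-1.1,5.3,0],
    [0.03,-0.02,0,0,0,10.5],
    [0.03,-0.02,0,0,0,10.5],
    [0.03,-0.02,0,0,0,10.5],
    [0.03,-0.02,0,0,0,10.5],
    [0.03,-0.02,0,0,0,10.5],
    [0.03,-0.03,0,0,0,10.5],
    [0.013,-0.019,0,0,0,10.5],
    [0,0,0,0,0,0]
  ],
  "jaw": 0.087
}}

```text
time: 10.42
position: [0.6545, 0.1152, 0.3704]
tool_rot: [0.045, 0.999, 0.0, -0.002]
ft_force: [-0.2, 0.9, 0.1]
grip_width: 0.0873
grip_force: 0.0
```

```bash
python3 top.py .655 .117 .025 .09; python3 -c "
import numpy as np
for f in ('scene0','side0','wrist0'):
  S=np.load(f+'.npz')['W'].reshape(-1,3)
  V=S[(S[:,2]>.05)&(S[:,2]<.2)&(S[:,1]<.23)&(S[:,1]>.01)&(S[:,0]<.71)&(S[:,0]>.6)]
  print(len(V),V.min(0) if len(V) else '',V.max(0) if len(V) else '')"
```

```text
obj 12633 [array([655.2, 116.6]), array([ 50.2, 160.4]), np.float64(85.7)] z 0.024256564923290425
t 10.425 tcp [0.6545 0.1152 0.3704] close dir 84.8 z axis [-0.003  0.    -1.   ]
0  
1 [0.70906118 0.20257309 0.19826307] [0.70906118 0.20257309 0.19826307]
0
```

Request:
{"api": "step_arm", "payload": {
  "rows": [
    [0.001,0.0015,-0.05,0,0,0.9],
    [0,0,-0.05,0,0,0],
    [0,0,-0.05,0,0,0],
    [0,0,-0.025,0,0,0],
    [0,0,-0.01,0,0,0],
    [0,0,0,0,0,0],
    [0,0,0,0,0,0]
  ]
}}

```text
time: 11.35
position: [0.6555, 0.1188, 0.1894]
tool_rot: [0.035, 0.999, 0.001, 0.001]
ft_force: [0.5, -0.2, 0.0]
grip_width: 0.0869
grip_force: 0.0
```

Request:
{"api": "step_arm", "payload": {
  "rows": [
    [0,0,0,0,0,0],
    [0,0,0,0,0,0],
    [0,0,0,0,0,0],
    [0,0,0,0,0,0],
    [0,0,0,0,0,0],
    [0,0,0,0,0,0]
  ],
  "jaw": 0.035
}}

```text
time: 12.1
position: [0.655, 0.1183, 0.188]
tool_rot: [0.035, 0.999, 0.0, 0.0]
ft_force: [-0.0, -0.6, 1.5]
grip_width: 0.0498
grip_force: 30.0
```

Request:
{"api": "step_arm", "payload": {
  "rows": [
    [0,0,0.04,0,0,0],
    [0,0,0.06,0,0,0],
    [0,0,0.06,0,0,-10.6],
    [0,0.01,0.05,0,0,-10.6],
    [-0.03,0.02,0.01,0,0,-10.6],
    [-0.03,0.03,0,0,0,-10.6],
    [-0.04,0.03,0,0,0,-10.6],
    [-0.04,0.03,0,0,0,-10.6],
    [-0.04,0.03,0,0,0,-10.7],
    [-0.04,0.03,0,1.1,-5.4,0],
    [-0.03,0.03,0,1.1,-5.4,0],
    [-0.02,0.014,-0.01,1.1,-5.35,0]
  ],
  "squeeze": 40
}}

```text
time: 13.6
position: [0.3832, 0.3436, 0.3983]
tool_rot: [0.624, 0.768, 0.113, 0.092]
ft_force: [0.5, 0.0, -2.0]
grip_width: 0.0494
grip_force: 40.0
```

Request:
{"api": "step_arm", "payload": {
  "rows": [
    [0,0,-0.01,1.1,-5.35,0],
    [0,0,0,0,0,0],
    [0,0,0,0,0,0]
  ]
}}

```text
time: 13.98
position: [0.3853, 0.3423, 0.3881]
tool_rot: [0.62, 0.761, 0.147, 0.12]
ft_force: [0.4, -0.7, -0.6]
grip_width: 0.0498
grip_force: 40.0
```

```bash
python3 deck.py .095 .0255 d3 | head -3; python3 railchk.py
python3 - <<'E'
import numpy as np,cv2
# held walnut: top face points near grasp plane
Q=np.load("QS.npy"); 
s=Q[(Q[:,2]>.07)&(Q[:,2]<.2)&(Q[:,0]>.03)&(Q[:,0]<.17)&(abs(Q[:,1])<.1)]
print(np.histogram(s[:,2],bins=np.arange(.07,.2,.005)))
E
```

```text
t 13.975 tcp [0.3853 0.3423 0.3881] grasp in deck [ 0.1065 -0.0033  0.1747]
rotvec to deck-normal deg [ 0.07 -0.07  0.06] grip 0.04982442714550196 [ 0.44241113 -0.69835601 -0.55062289]
tcp delta [ 0.0434  0.0121 -0.1428]
Q.npy 0.038 11457 [array([24.6, -4.5]), array([ 43.2, 140.3]), np.float64(0.0)] 0.037215550199489134
Q.npy 0.025 412 [array([42.8, 14.4]), array([ 38.3, 122.1]), np.float64(20.0)] 0.025143335827301577
QS.npy 0.038 962 [array([24.8, -3.1]), array([143.9,  43.4]), np.float64(90.0)] 0.03762050845385524
QS.npy 0.025 174 [array([43.8,  4.2]), array([ 40.5, 146.6]), np.float64(17.1)] 0.0250064086765334
(array([  0,   0,   0,   0,   0,   0,   0,   0,   0,   0,   0,   0,   0,
         0,   0,   1,  82, 120, 134, 136, 273, 935,  38,  43,  45]), array([0.07 , 0.075, 0.08 , 0.085, 0.09 , 0.095, 0.1  , 0.105, 0.11 ,
       0.115, 0.12 , 0.125, 0.13 , 0.135, 0.14 , 0.145, 0.15 , 0.155,
       0.16 , 0.165, 0.17 , 0.175, 0.18 , 0.185, 0.19 , 0.195]))
```

Request:
{"api": "step_arm", "payload": {
  "rows": [
    [-0.01,-0.002,-0.004,0,0,0],
    [0.013,0.003,-0.033,0,0,0],
    [0.013,0.003,-0.033,0,0,0],
    [0.013,0.002,-0.033,0,0,0],
    [0.009,0.002,-0.023,0,0,0],
    [0.004,0.001,-0.011,0,0,0],
    [0.002,0,-0.005,0,0,0],
    [0,0,0,0,0,0],
    [0,0,0,0,0,0]
  ]
}}

```text
time: 15.2
position: [0.4289, 0.3515, 0.2469]
tool_rot: [0.62, 0.761, 0.148, 0.121]
ft_force: [0.2, 0.6, -0.6]
grip_width: 0.0493
grip_force: 40.0
```

```bash
python3 -c "
from deck import *
st(.095,.0255)"
```

```text
t 15.2 tcp [0.4289 0.3515 0.2469] grasp in deck [ 0.0954 -0.003   0.0271]
rotvec to deck-normal deg [0.02 0.08 0.01] grip 0.04934227186846768 [ 0.16578539  0.55315334 -0.62237119]
tcp delta [-0.0002  0.003  -0.0016]
```

Request:
{"api": "step_arm", "payload": {
  "rows": [
    [0,0,-0.0015,0,0,0],
    [0,0,0,0,0,0]
  ]
}}

```text
time: 15.45
position: [0.4289, 0.3514, 0.2448]
tool_rot: [0.62, 0.761, 0.148, 0.121]
ft_force: [0.2, -0.5, -1.5]
grip_width: 0.0493
grip_force: 40.0
```

Request:
{"api": "step_arm", "payload": {
  "rows": [
    [0,0,0,0,0,0],
    [0,0,0,0,0,0],
    [0,0,0,0,0,0],
    [-0.004,-0.001,0.011,0,0,0],
    [-0.004,-0.001,0.011,0,0,0],
    [-0.007,-0.001,0.018,0,0,0],
    [-0.011,-0.002,0.028,0,0,0],
    [-0.011,-0.002,0.028,0,0,0],
    [0,0,0.04,0,0,0],
    [0,0,0,0,0,0],
    [0,0,0,0,0,0]
  ],
  "jaw": 0.058
}}

```text
time: 16.82
position: [0.3914, 0.3441, 0.3807]
tool_rot: [0.62, 0.761, 0.148, 0.121]
ft_force: [0.1, 0.4, 0.1]
grip_width: 0.058
grip_force: 0.0
```

```bash
python3 deck.py .05 .0245 d4|head -2; python3 railchk.py
```

```text
t 16.825 tcp [0.3914 0.3441 0.3807] grasp in deck [ 0.1099 -0.0027  0.1655]
rotvec to deck-normal deg [0.06 0.01 0.01] grip 0.058027216483498026 [0.08848988 0.3914577  0.10600346]
Q.npy 0.038 11943 [array([24.5, -4.4]), array([ 43.2, 140.5]), np.float64(0.3)] 0.03720407005619917
Q.npy 0.025 15412 [array([62.1, -2.5]), array([ 66.3, 159.2]), np.float64(0.6)] 0.024200039932089384
QS.npy 0.038 961 [array([24.9, -3.1]), array([143.1,  43.4]), np.float64(89.9)] 0.03767800658991039
QS.npy 0.025 1470 [array([53.1, -2.1]), array([ 92.4, 163.5]), np.float64(2.9)] 0.02466675995119503
```

View pics/d4.png

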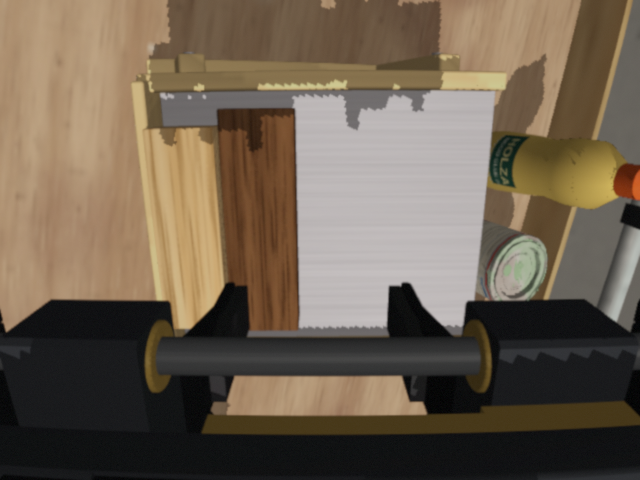

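The view shows the pine at the stop (columns 150–220) and the walnut touching behind it (220–298), both flat. The small block is next.

Request:
{"api": "step_arm", "payload": {
  "rows": [
    [0.03,-0.02,0.02,-1.1,5.4,0],
    [0.03,-0.03,0.01,-1.1,5.4,0],
    [0.03,-0.03,0,-1.1,5.35,0],
    [0.03,-0.03,0,-1.1,5.35,0],
    [0.03,-0.04,0,0,0,10],
    [0.03,-0.04,0,0,0,10],
    [0.03,-0.04,0,0,0,10],
    [0.03,-0.04,0,0,0,10],
    [0.018,-0.04,-0.02,0,0,10],
    [0,-0.04,-0.04,0,0,10.2],
    [0,-0.016,-0.02,0,0,0],
    [0,0,0,0,0,0]
  ],
  "jaw": 0.07
}}

```text
time: 18.42
position: [0.6491, -0.023, 0.3267]
tool_rot: [0.159, 0.987, 0.001, -0.004]
ft_force: [0.6, 0.3, -0.5]
grip_width: 0.0701
grip_force: 0.0
```

```bash
python3 top.py .649 -.022 .032 .05
```

```text
obj 5156 [array([649. , -22.5]), array([40.1, 60.6]), np.float64(72.0)] z 0.03131945353536292
t 18.425 tcp [ 0.6491 -0.023   0.3267] close dir 71.73 z axis [-0.007  0.002 -1.   ]
```

Request:
{"api": "step_arm", "payload": {
  "rows": [
    [0,0,-0.05,0,0,0],
    [0,0,-0.05,0,0,0],
    [0,0,-0.03,0,0,0],
    [0,0,-0.01,0,0,0],
    [0,0,0,0,0,0],
    [0,0,0,0,0,0]
  ]
}}

```text
time: 19.23
position: [0.6509, -0.0214, 0.1924]
tool_rot: [0.157, 0.988, 0.0, 0.002]
ft_force: [0.7, -0.4, -0.5]
grip_width: 0.0698
grip_force: 0.0
```

Request:
{"api": "step_arm", "payload": {
  "rows": [
    [0,0,0,0,0,0],
    [0,0,0,0,0,0],
    [0,0,0,0,0,0],
    [0,0,0,0,0,0],
    [0,0,0,0,0,0],
    [0,0,0,0,0,0]
  ],
  "jaw": 0.025,
  "squeeze": 25
}}

```text
time: 19.98
position: [0.65, -0.0217, 0.1906]
tool_rot: [0.157, 0.988, 0.0, 0.0]
ft_force: [-0.2, -0.8, 1.8]
grip_width: 0.04
grip_force: 25.0
```

Request:
{"api": "step_arm", "payload": {
  "rows": [
    [0,0,0.04,0,0,0],
    [0,-0.02,0.06,0,0,0],
    [0,-0.03,0.06,0,0,-10],
    [0,-0.04,0.03,0,0,-10],
    [-0.01,-0.04,0,0,0,-10],
    [-0.02,-0.04,0,0,0,-10],
    [-0.03,-0.04,0,0,0,-10],
    [-0.04,-0.04,0,0,0,-10],
    [-0.04,-0.04,0,0,0,-8],
    [-0.04,-0.04,0,0,0,0],
    [-0.04,-0.03,0,0,0,0],
    [0,0,0,0,0,0]
  ]
}}

```text
time: 21.48
position: [0.4275, -0.3814, 0.3754]
tool_rot: [0.685, 0.729, 0.0, -0.0]
ft_force: [0.1, 1.0, -0.5]
grip_width: 0.0397
grip_force: 25.0
```

Request:
{"api": "step_arm", "payload": {
  "rows": [
    [0,0,0,0,0,0],
    [0,0,0,0,0,0]
  ]
}}

```text
time: 21.72
position: [0.4309, -0.3784, 0.3755]
tool_rot: [0.682, 0.731, 0.0, 0.0]
ft_force: [1.1, 0.6, -0.5]
grip_width: 0.0396
grip_force: 25.0
```

```bash
python3 top.py .43 -.29 .02 .075 p1
```

```text
obj 13968 [array([ 430.8, -289.3]), array([ 70.7, 110.6]), np.float64(4.0)] z 0.019281678561471227
t 21.725 tcp [ 0.4309 -0.3784  0.3755] close dir 3.99 z axis [ 0.001  0.    -1.   ]
```

View pics/p1.png

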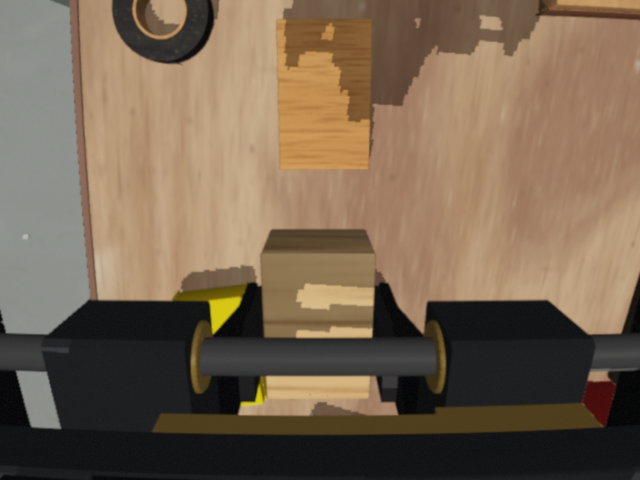

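The picture shows the whole plate at columns 278–372, rows 18–168, with its long axis parallel to the held block. I'll move over it and lower.

Request:
{"api": "step_arm", "payload": {
  "rows": [
    [0,0.03,0,0,0,0],
    [0,0.03,0,0,0,0],
    [0,0.029,-0.02,0,0,0],
    [0,0,-0.05,0,0,0],
    [0,0,-0.05,0,0,0],
    [0,0,-0.03,0,0,0],
    [0,0,-0.01,0,0,0],
    [0,0,0,0,0,0],
    [0,0,0,0,0,0],
    [0,0,0,0,0,0]
  ]
}}

```text
time: 23.02
position: [0.4303, -0.2906, 0.2169]
tool_rot: [0.683, 0.731, 0.0, 0.002]
ft_force: [0.7, -0.6, -0.3]
grip_width: 0.0397
grip_force: 25.0
```

Request:
{"api": "step_arm", "payload": {
  "rows": [
    [0,0.001,-0.003,0,0,0],
    [0,0,-0.0015,0,0,0],
    [0,0,0,0,0,0],
    [0,0,0,0,0,0]
  ]
}}

```text
time: 23.52
position: [0.43, -0.2893, 0.2111]
tool_rot: [0.683, 0.731, 0.0, 0.0]
ft_force: [-0.3, 0.5, -0.1]
grip_width: 0.04
grip_force: 25.0
```

Request:
{"api": "step_arm", "payload": {
  "rows": [
    [0,0,0,0,0,0],
    [0,0,0,0,0,0],
    [0,0,0.03,0,0,0],
    [0,0,0.05,0,0,-10],
    [0.02,0,0.05,0,0,-10],
    [0.03,0.01,0.02,0,0,-10],
    [0.03,0.02,0,0,0,-10],
    [0.03,0.02,0,0,0,-10],
    [0.03,0.02,0,0,0,-10],
    [0.03,0.02,0,0,0,-10],
    [0.03,0.02,0,0,0,-10],
    [0.013,0.001,0,0,0,-8.8]
  ],
  "jaw": 0.06
}}

```text
time: 25.02
position: [0.6442, -0.1764, 0.3609]
tool_rot: [0.999, 0.043, -0.0, 0.0]
ft_force: [-0.5, 0.5, 0.1]
grip_width: 0.06
grip_force: 0.0
```

Request:
{"api": "step_arm", "payload": {
  "rows": [
    [0,0,0,0,0,0],
    [0,0,0,0,0,0],
    [0,0,0,0,0,0]
  ],
  "jaw": 0.087
}}

```text
time: 25.4
position: [0.6422, -0.1787, 0.3611]
tool_rot: [0.999, 0.045, -0.0, 0.0]
ft_force: [-1.0, -1.2, -0.1]
grip_width: 0.0815
grip_force: 0.0
```

```bash
python3 top.py .643 -.177 .031 .075 s1
python3 - <<'E'
from h import *
c=camera("scene");W=cloud(c).reshape(-1,3)
for zt,r in ((.052,.05),(.02,.08)):
    q=W[(np.hypot(W[:,0]-.431,W[:,1]+.289)<r)&(abs(W[:,2]-zt)<.006)]
    print(zt,len(q),[np.round(x,1) for x in cv2.minAreaRect((q[:,:2]*1000).astype(np.float32))],np.median(q[:,2]))
E
```

```text
obj 11569 [array([ 643.9, -176.7]), array([109.8,  62.1]), np.float64(5.1)] z 0.02932744091702033
t 25.4 tcp [ 0.6422 -0.1787  0.3611] close dir -84.89 z axis [-0.001 -0.001 -1.   ]
0.052 275 [array([ 429.5, -288.1]), array([42.7, 64.1]), np.float64(4.1)] 0.052338089836356905
0.02 471 [array([ 428.1, -290.9]), array([ 73.1, 114.8]), np.float64(5.0)] 0.020281288878212345
```

View pics/s1.png

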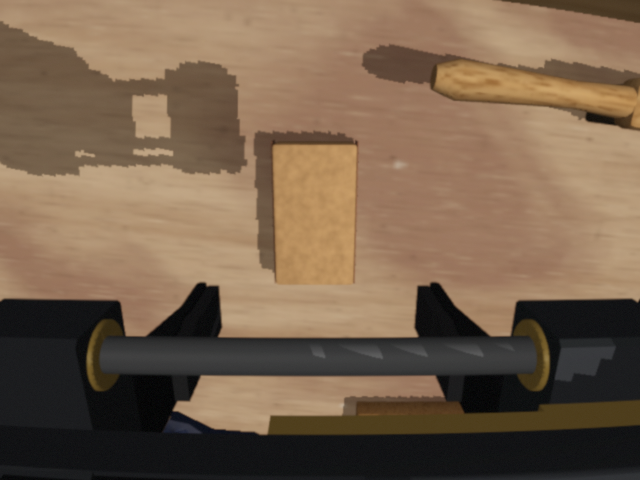

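The sanding block fills columns 273–357, rows 141–283, fully visible and on the measured pose. The small block sits centred on the plate.

Request:
{"api": "step_arm", "payload": {
  "rows": [
    [0.001,0.002,-0.05,0,0,0],
    [0,0,-0.05,0,0,0],
    [0,0,-0.05,0,0,0],
    [0,0,-0.02,0,0,0],
    [0,0,-0.007,0,0,0],
    [0,0,0,0,0,0],
    [0,0,0,0,0,0]
  ]
}}

```text
time: 26.38
position: [0.6448, -0.1767, 0.1863]
tool_rot: [0.999, 0.044, 0.002, 0.001]
ft_force: [0.0, 0.4, -0.0]
grip_width: 0.0873
grip_force: 0.0
```

Request:
{"api": "step_arm", "payload": {
  "rows": [
    [0,0,0,0,0,0],
    [0,0,0,0,0,0],
    [0,0,0,0,0,0],
    [0,0,0,0,0,0],
    [0,0,0,0,0,0],
    [0,0,0,0,0,0]
  ],
  "jaw": 0.05,
  "squeeze": 25
}}

```text
time: 27.12
position: [0.644, -0.1763, 0.1844]
tool_rot: [0.999, 0.044, -0.0, 0.0]
ft_force: [-0.9, -0.3, 2.4]
grip_width: 0.0619
grip_force: 25.0
```

Request:
{"api": "step_arm", "payload": {
  "rows": [
    [0,0,0.03,0,0,0],
    [0,0,0.05,0,0,0],
    [0,0,0.03,0,0,10],
    [-0.01,-0.01,0,0,0,10],
    [-0.01,-0.015,0,0,0,10],
    [-0.02,-0.02,0,0,0,10],
    [-0.02,-0.02,0,0,0,10],
    [-0.02,-0.02,0,0,0,10],
    [-0.016,-0.015,0,0,0,10],
    [-0.01,-0.005,0,0,0,10],
    [0,0,0,0,0,8.9],
    [0,0,0,0,0,0]
  ]
}}

```text
time: 28.62
position: [0.5377, -0.2814, 0.2937]
tool_rot: [0.683, 0.731, 0.0, -0.0]
ft_force: [-0.5, -0.6, -1.4]
grip_width: 0.0616
grip_force: 25.0
```

Request:
{"api": "step_arm", "payload": {
  "rows": [
    [0,0,-0.03,0,0,0],
    [0,0,-0.04,0,0,0],
    [0,0,-0.02,0,0,0],
    [0,0,-0.01,0,0,0],
    [0,0,0,0,0,0],
    [0,0,0,0,0,0],
    [0,0,0,0,0,0]
  ]
}}

```text
time: 29.5
position: [0.5384, -0.2816, 0.1953]
tool_rot: [0.682, 0.731, 0.0, 0.001]
ft_force: [-0.2, -0.1, -0.3]
grip_width: 0.0616
grip_force: 25.0
```

Request:
{"api": "step_arm", "payload": {
  "rows": [
    [0,0,-0.006,0,0,0],
    [0,0,-0.003,0,0,0],
    [0,0,0,0,0,0],
    [0,0,0,0,0,0]
  ]
}}

```text
time: 30.0
position: [0.538, -0.2814, 0.185]
tool_rot: [0.682, 0.731, 0.0, 0.0]
ft_force: [0.3, -0.2, -0.9]
grip_width: 0.0615
grip_force: 25.0
```

Open, then back out to look.

Request:
{"api": "step_arm", "payload": {
  "rows": [
    [0,0,0,0,0,0],
    [0,0,0,0,0,0],
    [0,0,0,0,0,0],
    [0,0,0.03,0,0,0],
    [0,0,0.05,0,0,0],
    [0,-0.01,0.05,0,0,0],
    [0,-0.02,0.05,0,0,0],
    [-0.02,-0.03,0.03,0,0,0],
    [-0.02,-0.03,0,0,0,0],
    [-0.02,0,0,0,0,0],
    [0,0,0,0,0,0],
    [0,0,0,0,0,0]
  ],
  "jaw": 0.085
}}

```text
time: 31.5
position: [0.4784, -0.3711, 0.3952]
tool_rot: [0.682, 0.731, 0.0, 0.001]
ft_force: [-0.2, -0.3, -1.1]
grip_width: 0.085
grip_force: 0.0
```

```bash
cat > fin.py <<'E'
from h import *
from deck import O,D
o=get_obs();c=camera("wrist");cv2.imwrite("pics/f1.png",c["pixels"]);W=cloud(c,o).reshape(-1,3)
def rect(W,cx,cy,zt,r):
    q=W[(np.hypot(W[:,0]-cx,W[:,1]-cy)<r)&(abs(W[:,2]-zt)<.005)]
    rc=cv2.minAreaRect((q[:,:2]*1000).astype(np.float32));print(len(q),[np.round(x,1) for x in rc],np.median(q[:,2]))
for a in ((.431,-.289,.052,.05),(.431,-.289,.02,.072),(.538,-.2818,.03,.075)): rect(W,*a)
S=camera("side");np.save("QS.npy",(cloud(S).reshape(-1,3)-O)@D)
E
python3 fin.py; python3 railchk.py | grep QS
```

```text
4605 [array([ 430.9, -287.9]), array([40.6, 59.3]), np.float64(3.7)] 0.05129664722628491
7476 [array([ 430.4, -289.6]), array([ 70.1, 109.9]), np.float64(4.2)] 0.019311211416231877
11277 [array([ 539.2, -283. ]), array([ 62.7, 109.8]), np.float64(4.2)] 0.029162579188551863
QS.npy 0.038 962 [array([24.8, -2.8]), array([ 44. , 143.2]), np.float64(0.5)] 0.03767070758150358
QS.npy 0.025 1457 [array([51.8, -1.5]), array([ 91.6, 165.2]), np.float64(1.5)] 0.024711836149083233
```

View pics/f1.png

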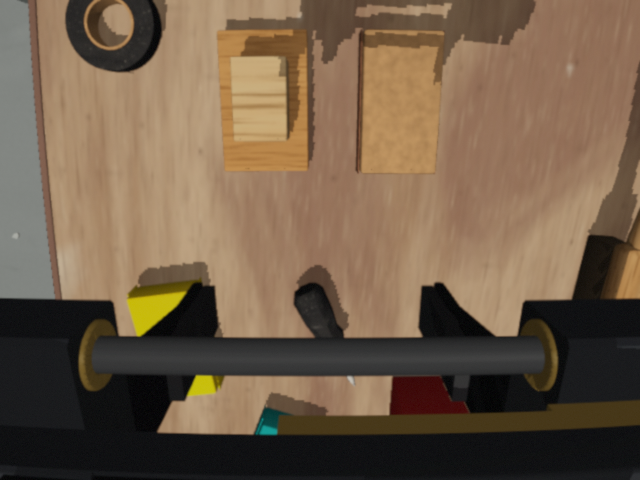

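The final picture shows the small block centred on the plate (262,98) and the sanding block parallel behind it (400,102). Every measurement is within tolerance, so I'm handing in.

```bash
python3 -c "
from rig import hand_in
print(hand_in())"
```

```text
the job is handed in; nothing more can be done
None
```

The job is handed in at about 31.5 s of the 106 s allowed: both rails are on the rack, and the small block and sanding block are placed, all within tolerance by my last camera measurements; the hand-in gave no verdict.

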